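# Close up the paint case

### The arm

A 6-joint arm with a two-finger parallel gripper is mounted at the origin on the work surface. World frame = base frame: x ahead of the robot, y to its left, z up, the work surface at z = 0. Lengths are in m, angles in rad, forces in N, time in s.
With the tool pointing down it reaches from about 0.375 to 0.925 m from the base axis. Payload 5.7 kg.
Tool frame: the origin (TCP) lies at the very end of the fingers, on their centre line; the grasp point (between the pads) lies 19 mm behind it; z points along the fingers, y is the line along which they close (so a half turn about z gives the same grasp; the last joint's range is limited). The gripper opens to 85 mm and grips with 20 to 120 N. Pads are 22 mm wide; open, the fingers measure 114 mm over their backs; the gripper's body (76 mm by 85 mm) begins 54 mm behind the grasp point. The pads swing forward as they close: fully open they stand 13 mm farther back than shut.
Start: joints at [1.067, 0.359, 1.51, -0, 1.272, -0.115], TCP at [0.227, 0.555, 0.231] pointing down, gripper open.
Joint ranges: [-2.97, 2.97], [-1.01, 2.36], [0.21, 2.38], [-0.96, 4.11], [0.2, 2.71], [-2.98, 2.98]. Speed limits (rad/s): [2.39, 2.39, 3.14, 3.14, 3.14, 3.14].

### API

Orientations are given as a unit quaternion [w, x, y, z].
In Python, from cell import ctrl gives the robot as it stands.
- The arm moves only by the shell command python3 -m handwheel 'ROWS'. ROWS is JSON, a list of rows, each an object of numbers: "fingers": the closure, from 0 (fully open) to 1 (shut); "tx", "ty", "tz": the shift along the tool's x, y, z in cm; "turn": the turn about the tool's z in rad. A call has 1 to 20 rows; each row is the pose to reach, as a shift and turn from the pose commanded when the call began, along the tool's axes at that moment; what a row does not reach only later rows make up. A row lasts 1/12 s, in which the tool goes at most 41.7 mm and 7.16 degrees, less where a joint would pass 70% of its speed; a pose out of reach is approached as far as the arm can. A call with a gripper value outside its range is refused whole. The fingers move at their own pace and stop on an object; the grip force is fixed at half the most. Time passes only in rows, so rows that repeat a pose let the fingers close. It gives the time, the measured TCP pose, the force, the opening and the grip force at its end, in the units of the state.
- ctrl.observe(): the state, without advancing time (a new reading comes with each control period).
- ctrl.snapshot(name): name is "side" or "top"; returns the picture (400x640x3 uint8, blue, green, red); there is no depth.
- ctrl.calibration(name): a dict with "fovy" (degrees; the focal length in pixels is half the picture's height over the tangent of half this angle, whatever the lens; pixels are square), "cx", "cy" (the principal point, pixels), "k1" (the pictures are not rectified: a ray, as slopes to the right and down, at radius r is drawn at 1 + k1 r^2 times it, then the intrinsics apply), "origin" and "orientation" of the camera in the world. Camera axes: x right, y down, z forward; pixel columns grow to the right and rows downward; lengths in m; the calibration is good to about 2 mm. A picture is of the moment at which its call begins. calibration takes no time and is no camera call.
- ctrl.hand_in(): hands the job in; it is judged then, once.
The state is a dict: "time": time; "joint_pos": joint angles; "dq": joint speeds; "tau": joint torques, N m; "eef_pos": TCP position; "tcp_rot": TCP orientation; "force": force on the tool from outside, world axes, zero at the start; "ft_torque": the same for the moment, N m; "finger_gap": opening from 0.0 (shut) to 1.0 (fully open); "grip_force": force on a finger pad.
Only numpy, scipy, OpenCV 4.12 (cv2) and the standard library are available. Lean on these libraries where they do the work, as an engineer would, in place of code of your own. Each camera call takes 0.05 s, during which the arm holds its last target. There are 200 camera calls.

### The job

Close up the wooden paint case on the craft table: with your fingertips gently push both of its drawers fully home and push its lid down until it lies flat shut, in any order and without slamming anything. Do not pick anything up: the little paint pots ride along standing in their drawers, and the bottles, can, cup and marker around the case stay where they stand.

Things in the scene. Friction and masses are not known exactly. Their poses are not given: they have to be found in the camera images.
- case: low light-wood paint case, fixed to the table. Origin at the centre of its underside, on the table; x points to its back (away from the robot at yaw 0), y to its left, z up. 300 mm wide (y), 170 mm deep (x from -85, the faces of the closed drawer fronts, to +85, the back), rim at 88 mm, 96 mm tall with the lid shut. Two drawers side by side under a shallow tray with a lid
- left_drawer (a joint): how far the left (+y) drawer (as seen from the robot) is open, in m: 0 fully home (front flat against the case, end stop), starts 0.05 to 0.085. It slides along the case's own x axis (-x opens, +x closes), friction about 1.5 N with some drag, stays where it is left, no catch or spring
- right_drawer (a joint): how far the right (-y) drawer (as seen from the robot) is open, in m: 0 fully home (front flat against the case, end stop), starts 0.05 to 0.085. It slides along the case's own x axis (-x opens, +x closes), friction about 1.5 N with some drag, stays where it is left, no catch or spring
- lid (a joint): lid angle in rad: 0 shut, lying flat on the rim (end stop); grows as the lid's front edge swings up and back; starts 0.85 to 1.25. Stiff hinge (about 0.3 N m): the lid stays where it is left and does not fall shut; 2 to 4 N near the front edge moves it
- left_drawer_front (a point): centre of the outer face of the left drawer's white front, 23 mm above its lower edge and 31 mm above the table; moves with the drawer. The front is 144 mm wide, 48 mm high (6 to 54 mm above the table), 12 mm thick, with no handle, only a painted dark finger hole (no depth). The face looks along the case's -x
- right_drawer_front (a point): centre of the outer face of the right drawer's white front, 23 mm above its lower edge and 31 mm above the table; moves with the drawer. The front is 144 mm wide, 48 mm high (6 to 54 mm above the table), 12 mm thick, with no handle, only a painted dark finger hole (no depth). The face looks along the case's -x
- lid_hinge (a point): middle of the lid's hinge line, which runs along the case's y at its back rim: case frame x +85 mm, z 88 mm. At the lid's lower face
- lid_edge (a point): middle of the free (front) edge of the lid, at its outer face (the upper face when shut, with a yellow panel); moves with the lid. Lid: 300 mm wide, 170 mm from hinge to free edge, 8 mm thick. Its own x points from the free edge to the hinge, z out of its outer face
- pot_left: small paint pot with green lid, 32 mm diameter, 32 mm tall, standing loose in the left drawer; origin at the centre of its foot, z up
- pot_right: the same with orange lid, in the right drawer
- bottle_yellow: yellow paint bottle, 36 mm diameter, 96 mm tall with its black cap, standing on the table beside the case; origin at the centre of its foot, z up. A bystander; bottles and can may swap places
- bottle_pink: pink paint bottle, 36 mm diameter, 96 mm tall with its black cap, standing on the table beside the case; origin at the centre of its foot, z up. A bystander; bottles and can may swap places
- bottle_red: red paint bottle, 36 mm diameter, 96 mm tall with its black cap, standing on the table beside the case; origin at the centre of its foot, z up. A bystander; bottles and can may swap places
- can: aluminium drink can, 53 mm diameter, 134 mm tall, standing on the table beside the case; origin at the centre of its foot. A bystander
- cup: clear plastic cup, 76 mm across the rim, 95 mm tall, standing on the table to the case's left; origin at the centre of its foot. A bystander
- marker: white marker pen with black cap, 130 mm long, 13 mm thick, lying on the table between robot and case, roughly along the case front and at least 75 mm clear of the open drawers; origin at the middle of its underside, x along its length. A bystander

How it is judged:
At the end, for the whole second after the job is handed in: Both drawers are within 5 mm of fully home and the lid within 0.05 rad of flat; both pots stand upright (within 0.3 rad) and still inside their drawers in the case; every bottle, the can, the cup and the marker is within 30 mm of its start and the standing ones upright (value of joint each of left_drawer, right_drawer below 0.005 m and value of joint lid below 0.05 rad and x of each of pot_left, pot_right in the frame of case above -0.073 m and angle between each of pot_left, pot_right's own z axis and vertical below 0.3 rad and linear speed of each of pot_left, pot_right below 0.02 m/s and not (distance of any of bottle_yellow, bottle_pink, bottle_red, can, cup, marker from where it was at the start of the episode above 0.03 m or angle between any of bottle_yellow, bottle_pink, bottle_red, can, cup's own z axis and vertical above 0.5 rad)); the robot touches nothing.
It fails at once if a bottle, the can, the cup or the marker is moved more than 30 mm, lifted or knocked over (distance of any of bottle_yellow, bottle_pink, bottle_red, can, cup, marker from where it was at the start of the episode above 0.03 m or angle between any of bottle_yellow, bottle_pink, bottle_red, can, cup's own z axis and vertical above 0.5 rad).
It fails at once if a paint pot is lifted out of its drawer (foot more than 30 mm above the table) or tipped over (height (world z) of any of pot_left, pot_right above 0.03 m or angle between any of pot_left, pot_right's own z axis and vertical above 0.6 rad).
It fails at once if a drawer is slammed (faster than 0.5 m/s) (velocity of joint any of left_drawer, right_drawer below -0.5 m/s).
It fails at once if the lid is slammed (faster than 3.5 rad/s) (velocity of joint lid below -3.5 rad/s).
It also fails if it takes over 54 s, if anything falls off the work surface, if the arm or the gripper's body presses on something with over 40 N, if the wrist force passes 120 N, or if a joint passes its speed limit or range.

## Working session

There is one attempt and no reset: what is moved stays moved. The work goes in short steps, Python scripts to look and compute and a shell command to move; the robot and the scene stay as the last step left them, time stands still between calls to the robot, and variables do not carry over. Pictures are saved under pics/ and viewed, at most 10 in all, crops included, and the job is handed in when it is done.

```bash
mkdir -p pics
python3 - <<'E'
from cell import ctrl
import cv2
for n in("side","top"):
    cv2.imwrite(f"pics/{n}0.png",ctrl.snapshot(n)); print(n,ctrl.calibration(n))
s=ctrl.observe();print(s["time"],s["eef_pos"],s["tcp_rot"],s["force"])
E
```

```text
side {'fovy': 55.76425163510106, 'cx': 314.17233259309455, 'cy': 191.39854381641666, 'k1': 0.02514071554416267, 'origin': array([ 0.38470413, -0.49327663,  0.74745105]), 'orientation': array([-0.33326317,  0.93200838, -0.13069136,  0.05670812])}
top {'fovy': 44.7481146192418, 'cx': 320.1515231695456, 'cy': 197.36025505763493, 'k1': -0.0942472324040757, 'origin': array([0.45507134, 0.05762075, 1.09231499]), 'orientation': array([-0.03858739,  0.71138439, -0.69972862,  0.05313306])}
0.1 [0.22714037 0.55469076 0.23054531] [-2.52275927e-04  1.93168074e-01  9.81165332e-01 -7.89734523e-04] [-0.79408808 -1.24710447 -0.31169356]
```

View pics/side0.png

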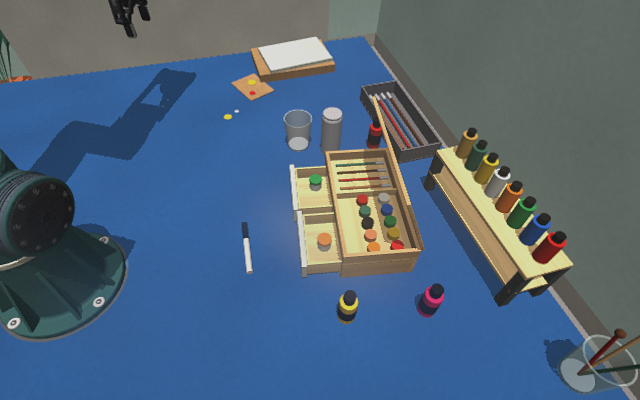

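View pics/top0.png

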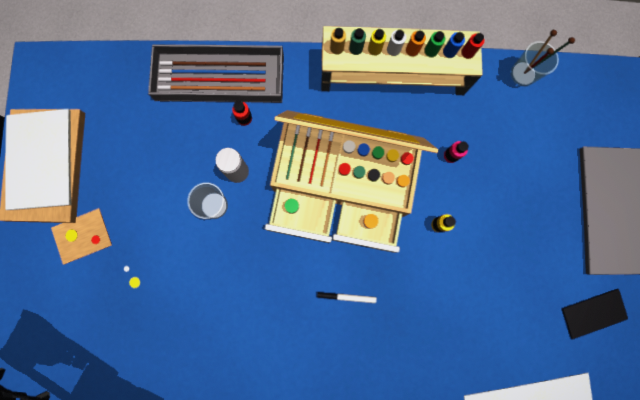

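The top picture shows the case at about (345,165), rotated slightly, with the drawers' front edges from (265,230) to (398,248). The marker is at (346,297). The lid is seen nearly edge-on along (277,115)-(437,150). I'll enlarge both views to read the corners.

```bash
cat > h.py <<'E'
import numpy as np,cv2
from cell import ctrl
from scipy.spatial.transform import Rotation as R
def cam(n):
    c=ctrl.calibration(n);f=200/np.tan(np.radians(c["fovy"]/2))
    K=np.array([[f,0,c["cx"]],[0,f,c["cy"]],[0,0,1]]);q=c["orientation"]
    return K,np.array([c["k1"],0,0,0.]),np.array(c["origin"]),R.from_quat([*q[1:],q[0]]).as_matrix()
def ray(n,uv):
    K,d,o,M=cam(n);p=cv2.undistortPoints(np.array([[uv]],float),K,d)[0,0]
    return o,M@np.array([*p,1])
def onz(n,uv,z):
    o,r=ray(n,uv);return o+r*(z-o[2])/r[2]
def proj(n,P):
    K,d,o,M=cam(n);return cv2.projectPoints(np.array(P,float).reshape(-1,3),cv2.Rodrigues(M.T)[0],-M.T@o,K,d)[0][:,0]
E
python3 - <<'E'
import cv2
a=cv2.imread("pics/top0.png")[95:265,180:480];cv2.imwrite("pics/topc.png",cv2.resize(a,None,fx=2.6,fy=2.6,interpolation=cv2.INTER_CUBIC))
a=cv2.imread("pics/side0.png")[80:320,230:470];cv2.imwrite("pics/sidec.png",cv2.resize(a,None,fx=2.5,fy=2.5,interpolation=cv2.INTER_CUBIC))
E
```

```text
(no output)
```

View pics/topc.png

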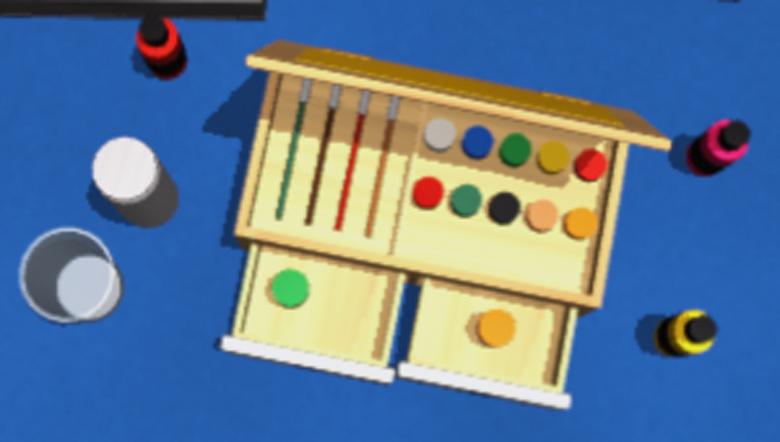

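View pics/sidec.png

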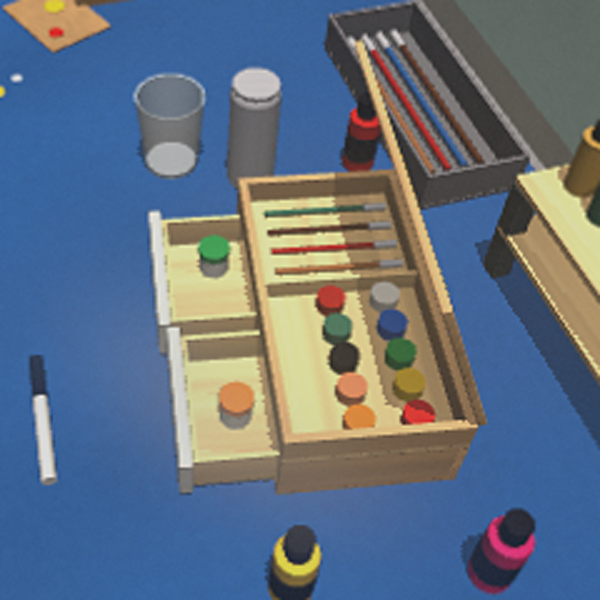

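The enlarged crops show these features:
- **Rim front corners** (top crop): (237,238) and (600,305).
- **White drawer fronts** (top crop): (222,347)-(392,378) and (399,372)-(570,403).
- **Lid free edge** (top crop): (247,62)-(670,147).

Both pots are standing.

Run:
```python
from h import *
T=lambda u,v:(u/2.6+180-.3,v/2.6+95-.3)
S=lambda u,v:(u/2.5+230-.3,v/2.5+80-.3)
np.set_printoptions(precision=4,suppress=True)
a=onz("top",T(237,240),.088);b=onz("top",T(600,306),.088)
print("rimfront",a,b,np.linalg.norm(a-b))
c=onz("side",S(240,180),.088);d=onz("side",S(284,441),.088);print("side rim",c,d,np.linalg.norm(c-d))
v=(a-b)/np.linalg.norm(a-b);yaw=np.arctan2(-v[0],v[1]);print("yaw",yaw)
v2=(c-d);print(np.arctan2(-v2[0],v2[1]))
X=np.array([np.cos(yaw),np.sin(yaw),0]);Y=np.array([-X[1],X[0],0])
m=((a+b)/2+(c+d)/2)/2;print("front mid",m)
O=m+.085*X;O[2]=0
print("origin",O)
loc=lambda P:np.array([(P-O)@X,(P-O)@Y,P[2]])
for n,p in dict(L1=(222,349),L2=(392,380),R1=(399,374),R2=(570,405)).items():print(n,onz("top",T(*p),.054),loc(onz("top",T(*p),.054)))
for n,p in dict(sL1=(151,213),sL2=(163,325),sR1=(169,330),sR2=(182,464)).items():print(n,loc(onz("side",S(*p),.054)))
# back rim/hinge check
# lid: predicted free edge corners (outer face) vs angle
for th in(.85,.95,1.05,1.15,1.25):
    P=[O+X*(.085-.17*np.cos(th)+s*np.sin(th))+Y*y+np.array([0,0,.088+.17*np.sin(th)+s*np.cos(th)]) for s in(0,.008) for y in(.15,-.15)]
    t=(proj("top",P)-[180,95]+.3)*2.6;s=(proj("side",P)-[230,80]+.3)*2.5
    print(th,t.round().tolist(),s.round().tolist())
for n,p,z in(("yel",(700,330),.096),("pink",(735,133),.096),("red",(152,28),.096),("can",(125,163),.134),("cup",(68,275),.095)):
    q=onz("top",T(*p),z);print(n,q,loc(q))
for p in((317,295),(376,300)):print("mark",onz("top",p,.007),loc(onz("top",p,.007)))
s=ctrl.observe();print(s["time"],s["joint_pos"])
```

```text
rimfront [0.6063 0.1412 0.088 ] [ 0.558  -0.1515  0.088 ] 0.2966952749380363
side rim [0.6129 0.1398 0.088 ] [ 0.5584 -0.1499  0.088 ] 0.29476300981659276
yaw -0.1634408923573842
-0.18600548088408075
front mid [ 0.5839 -0.0051  0.088 ]
origin [ 0.6678 -0.019   0.    ]
L1 [0.5207 0.1538 0.054 ] [-0.1732  0.1466  0.054 ]
L2 [0.4976 0.0138 0.054 ] [-0.1732  0.0047  0.054 ]
R1 [0.5026 0.0081 0.054 ] [-0.1674 -0.0001  0.054 ]
R2 [ 0.4792 -0.1331  0.054 ] [-0.1675 -0.1433  0.054 ]
sL1 [-0.1696  0.1443  0.054 ]
sL2 [-0.1702  0.0029  0.054 ]
sR1 [-0.1653 -0.0034  0.054 ]
sR2 [-0.1674 -0.1399  0.054 ]
0.85 [[236.0, 131.0], [651.0, 207.0], [237.0, 121.0], [654.0, 197.0]] [[304.0, 71.0], [384.0, 343.0], [311.0, 66.0], [393.0, 338.0]]
0.95 [[239.0, 109.0], [658.0, 186.0], [240.0, 99.0], [661.0, 176.0]] [[320.0, 61.0], [405.0, 333.0], [328.0, 56.0], [416.0, 328.0]]
1.05 [[242.0, 86.0], [664.0, 163.0], [243.0, 75.0], [667.0, 153.0]] [[337.0, 51.0], [428.0, 323.0], [346.0, 47.0], [439.0, 319.0]]
1.15 [[245.0, 62.0], [670.0, 140.0], [247.0, 51.0], [672.0, 129.0]] [[355.0, 43.0], [452.0, 314.0], [364.0, 39.0], [464.0, 310.0]]
1.25 [[249.0, 38.0], [675.0, 116.0], [251.0, 27.0], [678.0, 105.0]] [[374.0, 36.0], [477.0, 307.0], [383.0, 33.0], [489.0, 303.0]]
yel [ 0.5392 -0.2308  0.096 ] [-0.0924 -0.2299  0.096 ]
pink [ 0.7014 -0.2634  0.096 ] [ 0.073  -0.2358  0.096 ]
red [0.7792 0.2154 0.096 ] [0.0718 0.2493 0.096 ]
can [0.6581 0.2258 0.134 ] [-0.0494  0.2399  0.134 ]
cup [0.5747 0.2745 0.095 ] [-0.1396  0.2744  0.095 ]
mark [0.3799 0.04   0.007 ] [-0.2937  0.0113  0.007 ]
mark [ 0.3704 -0.0906  0.007 ] [-0.2817 -0.119   0.007 ]
0.1 [ 1.0669  0.3594  1.5113 -0.      1.2725 -0.1151]
```

The case frame fits: rim width is about 297 mm, yaw about -0.165 and origin about (0.668,-0.019). Both drawers are about 83 mm open and the lid is at about 1.13 rad. I'll go over the top to a point behind the lid with the fingers shut and the tool aligned to the case.

```bash
python3 -m handwheel '[{"fingers":1,"tz":-4},{"fingers":1,"tz":-8},{"fingers":1,"tz":-8.5,"tx":-3,"ty":-1.4,"turn":-0.1},{"fingers":1,"tz":-8.5,"tx":-6,"ty":-2.8,"turn":-0.224},{"fingers":1,"tz":-8.5,"tx":-9.5,"ty":-4.3,"turn":-0.224},{"fingers":1,"tz":-8.5,"tx":-13,"ty":-5.9,"turn":-0.224},{"fingers":1,"tz":-8.5,"tx":-16.5,"ty":-7.5,"turn":-0.224},{"fingers":1,"tz":-8.5,"tx":-20,"ty":-9.1,"turn":-0.224},{"fingers":1,"tz":-8.5,"tx":-23.5,"ty":-10.7,"turn":-0.224},{"fingers":1,"tz":-8.5,"tx":-27,"ty":-12.3,"turn":-0.224},{"fingers":1,"tz":-8.5,"tx":-30.5,"ty":-13.9,"turn":-0.224},{"fingers":1,"tz":-8.5,"tx":-34,"ty":-15.5,"turn":-0.224},{"fingers":1,"tz":-8.5,"tx":-37.5,"ty":-17.1,"turn":-0.224},{"fingers":1,"tz":-8.5,"tx":-41,"ty":-18.7,"turn":-0.224},{"fingers":1,"tz":-8.5,"tx":-44.5,"ty":-20.3,"turn":-0.224},{"fingers":1,"tz":-8.5,"tx":-48,"ty":-21.9,"turn":-0.224},{"fingers":1,"tz":-8.5,"tx":-50,"ty":-22.8,"turn":-0.224},{"fingers":1,"tz":-8.5,"tx":-51,"ty":-23.3,"turn":-0.224},{"fingers":1,"tz":-8.5,"tx":-51,"ty":-23.3,"turn":-0.224}]'
cat >> h.py <<'E'
YAW=-.165;X=np.array([np.cos(YAW),np.sin(YAW),0]);Y=np.array([-X[1],X[0],0]);O=np.array([.6678,-.019,0])
def st():
    s=ctrl.observe();p=np.array(s["eef_pos"])-O;q=s["tcp_rot"];M=R.from_quat([*q[1:],q[0]]).as_matrix()
    print("t",s["time"],"case mm",(1e3*np.array([p@X,p@Y,p[2]])).round(1),"toolx vs -X",round(float(np.cross(-X,M[:,0])[2]),3),"F",np.round(s["force"],1),"gap",s["finger_gap"],"q",np.round(s["joint_pos"],2))
E
python3 -c "from h import *;st()"
```

```text
t 0.1 case mm [-528.9  493.5  230.5] toolx vs -X -0.222 F [-0.8 -1.2 -0.3] gap 1.0013376238583536 q [ 1.07  0.36  1.51 -0.    1.27 -0.12]invalid input
```

```bash
python3 -m handwheel '[{"fingers":1,"tx":0,"ty":0,"tz":-4,"turn":0},{"fingers":1,"tx":0,"ty":0,"tz":-8,"turn":0}]'; python3 -m handwheel --help | head -30
```

```text
time: 0.27
eef_pos: [0.2263, 0.553, 0.3089]
tcp_rot: [-0.001, 0.193, 0.981, -0.004]
force: [-0.0, 1.3, 0.7]
finger_gap: 0.75
grip_force: 0.0invalid input: not JSON, or not a number
```

All five keys are needed in every row.

```bash
python3 -m handwheel '[{"fingers":1,"tz":0,"tx":-3,"ty":-1.4,"turn":-0.1},{"fingers":1,"tz":0,"tx":-6,"ty":-2.8,"turn":-0.224},{"fingers":1,"tz":0,"tx":-9.5,"ty":-4.3,"turn":-0.224},{"fingers":1,"tz":0,"tx":-13,"ty":-5.9,"turn":-0.224},{"fingers":1,"tz":0,"tx":-16.5,"ty":-7.5,"turn":-0.224},{"fingers":1,"tz":0,"tx":-20,"ty":-9.1,"turn":-0.224},{"fingers":1,"tz":0,"tx":-23.5,"ty":-10.7,"turn":-0.224},{"fingers":1,"tz":0,"tx":-27,"ty":-12.3,"turn":-0.224},{"fingers":1,"tz":0,"tx":-30.5,"ty":-13.9,"turn":-0.224},{"fingers":1,"tz":0,"tx":-34,"ty":-15.5,"turn":-0.224},{"fingers":1,"tz":0,"tx":-37.5,"ty":-17.1,"turn":-0.224},{"fingers":1,"tz":0,"tx":-41,"ty":-18.7,"turn":-0.224},{"fingers":1,"tz":0,"tx":-44.5,"ty":-20.3,"turn":-0.224},{"fingers":1,"tz":0,"tx":-48,"ty":-21.9,"turn":-0.224},{"fingers":1,"tz":0,"tx":-50,"ty":-22.8,"turn":-0.224},{"fingers":1,"tz":0,"tx":-51,"ty":-23.3,"turn":-0.224},{"fingers":1,"tz":0,"tx":-51,"ty":-23.3,"turn":-0.224}]'
cat >> h.py <<'E'
YAW=-.165;X=np.array([np.cos(YAW),np.sin(YAW),0]);Y=np.array([-X[1],X[0],0]);O=np.array([.6678,-.019,0])
def st():
    s=ctrl.observe();p=np.array(s["eef_pos"])-O;q=s["tcp_rot"];M=R.from_quat([*q[1:],q[0]]).as_matrix()
    print("t",s["time"],"case mm",(1e3*np.array([p@X,p@Y,p[2]])).round(1),"toolx vs -X",round(float(np.cross(-X,M[:,0])[2]),3),"F",np.round(s["force"],1),"gap",s["finger_gap"],"q",np.round(s["joint_pos"],2))
E
python3 -c "from h import *;st()"
```

```text
time: 1.68
eef_pos: [0.6121, 0.1444, 0.3105]
tcp_rot: [-0.0, 0.084, 0.996, -0.0]
force: [0.3, 0.3, -0.2]
finger_gap: -0.005
grip_force: 0.0
t 1.6833 case mm [-81.8 152.1 310.5] toolx vs -X -0.003 F [ 0.3  0.3 -0.2] gap -0.0049974253072997184 q [ 0.12  0.34  1.33 -0.    1.46 -1.28]
```

```bash
python3 -m handwheel '[{"fingers":1,"tx":-3,"ty":-2,"tz":0,"turn":0},{"fingers":1,"tx":-6,"ty":-4.3,"tz":0,"turn":0},{"fingers":1,"tx":-9,"ty":-6.5,"tz":0,"turn":0},{"fingers":1,"tx":-12,"ty":-8.6,"tz":0,"turn":0},{"fingers":1,"tx":-15,"ty":-10.8,"tz":0,"turn":0},{"fingers":1,"tx":-18,"ty":-13,"tz":0,"turn":0},{"fingers":1,"tx":-20.5,"ty":-14.6,"tz":0,"turn":0},{"fingers":1,"tx":-21.2,"ty":-15.2,"tz":0,"turn":0},{"fingers":1,"tx":-21.2,"ty":-15.2,"tz":3,"turn":0},{"fingers":1,"tx":-21.2,"ty":-15.2,"tz":6,"turn":0},{"fingers":1,"tx":-21.2,"ty":-15.2,"tz":8.3,"turn":0},{"fingers":1,"tx":-21.2,"ty":-15.2,"tz":8.3,"turn":0},{"fingers":1,"tx":-21.2,"ty":-15.2,"tz":8.3,"turn":0}]'
python3 - <<'E'
from h import *
st()
a=ctrl.snapshot("side")[0:320,180:580];cv2.imwrite("pics/s1.png",cv2.resize(a,None,fx=1.8,fy=1.8))
E
```

```text
time: 2.77
eef_pos: [0.7934, -0.0362, 0.2269]
tcp_rot: [-0.002, 0.081, 0.997, 0.0]
force: [1.0, -0.5, 0.2]
finger_gap: 0.001
grip_force: 0.0
t 2.7667 case mm [126.7   3.7 226.9] toolx vs -X 0.002 F [ 1.  -0.5  0.2] gap 0.0006693135633369311 q [-0.13  0.65  1.01  0.    1.48 -1.54]
```

View pics/s1.png

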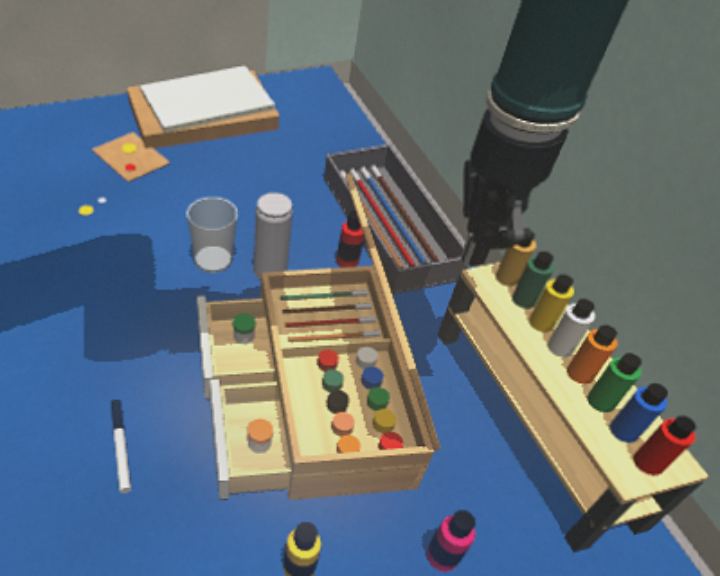

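The fingers hang free behind the lid, with nothing touched. Next I'll push the lid along its arc, stopping first at about 0.5 rad.

```bash
python3 -m handwheel '[{"fingers":1,"tx":3,"ty":0,"tz":0,"turn":0},{"fingers":1,"tx":6,"ty":0,"tz":0,"turn":0},{"fingers":1,"tx":7.5,"ty":0,"tz":0,"turn":0},{"fingers":1,"tx":8.5,"ty":0,"tz":0.2,"turn":0},{"fingers":1,"tx":9.4,"ty":0,"tz":0.5,"turn":0},{"fingers":1,"tx":10,"ty":0,"tz":0.8,"turn":0},{"fingers":1,"tx":10.7,"ty":0,"tz":1.2,"turn":0},{"fingers":1,"tx":11.3,"ty":0,"tz":1.5,"turn":0},{"fingers":1,"tx":11.9,"ty":0,"tz":1.9,"turn":0},{"fingers":1,"tx":12.5,"ty":0,"tz":2.4,"turn":0},{"fingers":1,"tx":13.1,"ty":0,"tz":2.9,"turn":0},{"fingers":1,"tx":13.6,"ty":0,"tz":3.4,"turn":0},{"fingers":1,"tx":14.1,"ty":0,"tz":3.9,"turn":0},{"fingers":1,"tx":14.6,"ty":0,"tz":4.4,"turn":0},{"fingers":1,"tx":15.1,"ty":0,"tz":5,"turn":0},{"fingers":1,"tx":15.5,"ty":0,"tz":5.6,"turn":0},{"fingers":1,"tx":15.9,"ty":0,"tz":6.2,"turn":0}]'
python3 - <<'E'
from h import *
st()
cv2.imwrite("pics/s2.png",ctrl.snapshot("side")[0:400,100:600])
E
```

```text
time: 4.23
eef_pos: [0.6377, -0.0123, 0.1655]
tcp_rot: [-0.0, 0.082, 0.997, -0.0]
force: [-0.7, 0.2, 1.6]
finger_gap: 0.002
grip_force: 0.8
t 4.2333 case mm [-30.8   1.6 165.5] toolx vs -X 0.0 F [-0.7  0.2  1.6] gap 0.002070899716287569 q [-0.13  0.47  1.5  -0.    1.17 -1.53]
```

View pics/s2.png

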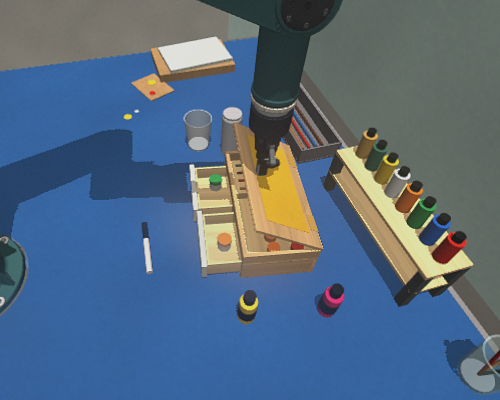

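The lid follows the finger and is now at about 0.5 rad. I'll continue to shut.

```bash
python3 -m handwheel '[{"fingers":1,"tx":0.4,"ty":0,"tz":0.6,"turn":0},{"fingers":1,"tx":0.7,"ty":0,"tz":1.3,"turn":0},{"fingers":1,"tx":1.0,"ty":0,"tz":2,"turn":0},{"fingers":1,"tx":1.3,"ty":0,"tz":2.7,"turn":0},{"fingers":1,"tx":1.5,"ty":0,"tz":3.3,"turn":0},{"fingers":1,"tx":1.7,"ty":0,"tz":4,"turn":0},{"fingers":1,"tx":1.9,"ty":0,"tz":4.8,"turn":0},{"fingers":1,"tx":2,"ty":0,"tz":5.5,"turn":0},{"fingers":1,"tx":2.1,"ty":0,"tz":6.1,"turn":0},{"fingers":1,"tx":2.2,"ty":0,"tz":6.5,"turn":0},{"fingers":1,"tx":2.2,"ty":0,"tz":6.8,"turn":0},{"fingers":1,"tx":2.2,"ty":0,"tz":7,"turn":0},{"fingers":1,"tx":2.2,"ty":0,"tz":7.1,"turn":0},{"fingers":1,"tx":2.2,"ty":0,"tz":7.1,"turn":0}]'
python3 -c "from h import *;st()"
```

```text
time: 5.45
eef_pos: [0.6164, -0.0088, 0.096]
tcp_rot: [-0.0, 0.082, 0.997, -0.0]
force: [-3.4, 0.8, 6.9]
finger_gap: -0.003
grip_force: 3.5
t 5.45 case mm [-52.4   1.6  96. ] toolx vs -X 0.0 F [-3.4  0.8  6.9] gap -0.003173037372364421 q [-0.13  0.52  1.61 -0.    1.01 -1.53]
```

The lid is shut: the tip is at 96 mm and the contact force rose to 7 N. Next is the left drawer.

```bash
python3 -m handwheel '[{"fingers":1,"tx":0,"ty":0,"tz":-2,"turn":0},{"fingers":1,"tx":0,"ty":0,"tz":-5,"turn":0},{"fingers":1,"tx":3,"ty":1.5,"tz":-5,"turn":0},{"fingers":1,"tx":6,"ty":3,"tz":-5,"turn":0},{"fingers":1,"tx":9,"ty":4.5,"tz":-5,"turn":0},{"fingers":1,"tx":12,"ty":6,"tz":-5,"turn":0},{"fingers":1,"tx":15,"ty":7.2,"tz":-5,"turn":0},{"fingers":1,"tx":16.5,"ty":7.2,"tz":-5,"turn":0},{"fingers":1,"tx":16.5,"ty":7.2,"tz":-2,"turn":0},{"fingers":1,"tx":16.5,"ty":7.2,"tz":1,"turn":0},{"fingers":1,"tx":16.5,"ty":7.2,"tz":4,"turn":0},{"fingers":1,"tx":16.5,"ty":7.2,"tz":5.6,"turn":0},{"fingers":1,"tx":16.5,"ty":7.2,"tz":5.6,"turn":0}]'
python3 - <<'E'
from h import *
st()
a=np.vstack([ctrl.snapshot(n)[60:330,150:550] for n in("side","top")]);cv2.imwrite("pics/s3.png",a)
E
```

```text
time: 6.53
eef_pos: [0.4635, 0.0892, 0.0366]
tcp_rot: [-0.003, 0.082, 0.997, -0.0]
force: [-0.5, -0.8, 0.0]
finger_gap: 0.0
grip_force: 0.0
t 6.5333 case mm [-219.3   73.1   36.6] toolx vs -X 0.0 F [-0.5 -0.8  0. ] gap 0.00011814291790643042 q [ 0.04  0.47  1.97 -0.    0.71 -1.36]
```

View pics/s3.png

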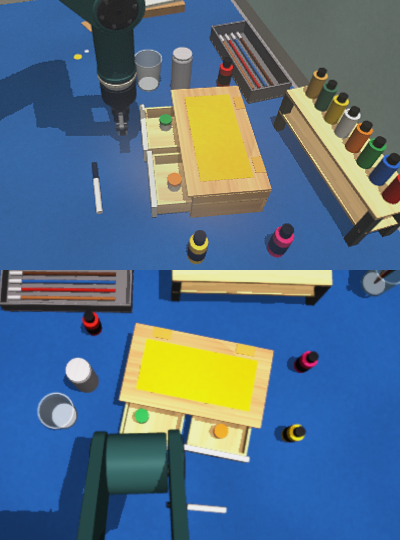

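The lid lies flat. The fingertips are in front of the left drawer, at about (122,118) in the side view, clear of the marker and cup. I'll push gently.

```bash
python3 -m handwheel '[{"fingers":1,"tx":-1,"ty":0,"tz":-0.4,"turn":0},{"fingers":1,"tx":-2,"ty":0,"tz":-0.4,"turn":0},{"fingers":1,"tx":-2.8,"ty":0,"tz":-0.4,"turn":0},{"fingers":1,"tx":-3.4,"ty":0,"tz":-0.4,"turn":0},{"fingers":1,"tx":-4,"ty":0,"tz":-0.4,"turn":0},{"fingers":1,"tx":-4.6,"ty":0,"tz":-0.4,"turn":0},{"fingers":1,"tx":-5.2,"ty":0,"tz":-0.4,"turn":0},{"fingers":1,"tx":-5.8,"ty":0,"tz":-0.4,"turn":0},{"fingers":1,"tx":-6.4,"ty":0,"tz":-0.4,"turn":0},{"fingers":1,"tx":-7,"ty":0,"tz":-0.4,"turn":0},{"fingers":1,"tx":-7.6,"ty":0,"tz":-0.4,"turn":0},{"fingers":1,"tx":-8.2,"ty":0,"tz":-0.4,"turn":0},{"fingers":1,"tx":-8.8,"ty":0,"tz":-0.4,"turn":0},{"fingers":1,"tx":-9.4,"ty":0,"tz":-0.4,"turn":0},{"fingers":1,"tx":-10,"ty":0,"tz":-0.4,"turn":0},{"fingers":1,"tx":-10.5,"ty":0,"tz":-0.4,"turn":0},{"fingers":1,"tx":-11,"ty":0,"tz":-0.4,"turn":0},{"fingers":1,"tx":-11.4,"ty":0,"tz":-0.4,"turn":0},{"fingers":1,"tx":-11.7,"ty":0,"tz":-0.4,"turn":0}]'
python3 -c "from h import *;st()"
```

```text
time: 8.22
eef_pos: [0.5715, 0.0708, 0.0411]
tcp_rot: [-0.009, 0.083, 0.997, -0.0]
force: [-25.5, 3.2, 9.6]
finger_gap: 0.003
grip_force: 0.0
t 8.2167 case mm [-109.8   72.7   41.1] toolx vs -X -0.001 F [-25.5   3.2   9.6] gap 0.0029842059049551687 q [ 0.    0.56  1.73  0.    0.87 -1.4 ]
```

It stopped hard at -110 mm with 25 N, short of the expected -96 mm. I'll back off a little and look.

```bash
python3 -m handwheel '[{"fingers":1,"tx":0.5,"ty":0,"tz":0,"turn":0},{"fingers":1,"tx":0.7,"ty":0,"tz":0,"turn":0},{"fingers":1,"tx":0.7,"ty":0,"tz":0,"turn":0}]'
python3 - <<'E'
from h import *
st()
a=ctrl.snapshot("side")[60:260,230:430];cv2.imwrite("pics/s4.png",cv2.resize(a,None,fx=3,fy=3,interpolation=cv2.INTER_CUBIC))
E
```

```text
time: 8.47
eef_pos: [0.5721, 0.0717, 0.0426]
tcp_rot: [-0.002, 0.082, 0.997, 0.0]
force: [-6.9, 0.9, -2.6]
finger_gap: 0.001
grip_force: 0.0
t 8.4667 case mm [-109.3   73.7   42.6] toolx vs -X -0.0 F [-6.9  0.9 -2.6] gap 0.0006028407221486599 q [ 0.    0.56  1.74  0.    0.85 -1.4 ]
```

View pics/s4.png

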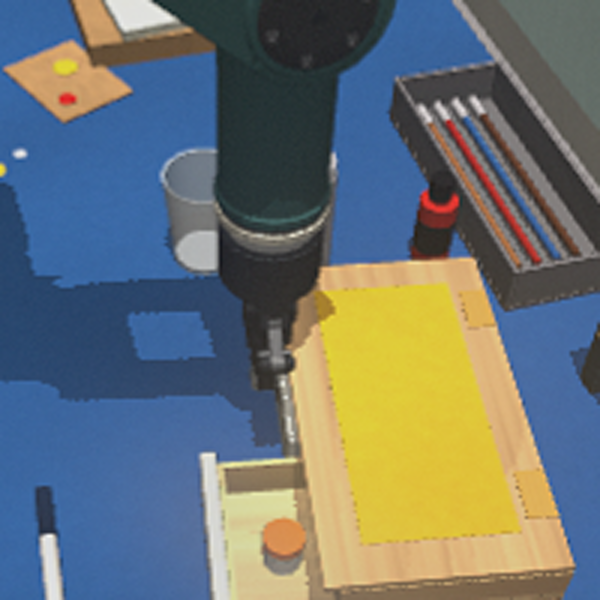

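The arm hides most of the front. I'll compute where the front's inner corner should appear for different openings.

Run:
```python
from h import *
P=lambda x,y,z:O+x*X+y*Y+np.array([0,0,z])
f=lambda p:((proj("side",[p])[0]-[230,60])*3).round().tolist()
for op in(0,.005,.01,.015,.02):print(op,f(P(-.085-op,.003,.054)),f(P(-.073-op,.003,.054)),f(P(-.085-op,.003,.006)),f(P(-.085-op,.04,.054)))
print("lid edge",f(P(-.085,.15,.096)),f(P(-.085,-.15,.096)),f(P(-.085,0,.096)),f(P(-.085,0,.088)))
print("Rfront",f(P(-.167,-.003,.054)))
b=cv2.imread("pics/s4.png")[360:480,240:340];cv2.imwrite("pics/s4c.png",cv2.resize(b,None,fx=6,fy=5))
```

```text
0 [305.0, 439.0] [321.0, 438.0] [302.0, 476.0] [298.0, 402.0]
0.005 [299.0, 440.0] [314.0, 439.0] [296.0, 476.0] [292.0, 403.0]
0.01 [292.0, 440.0] [308.0, 439.0] [290.0, 477.0] [286.0, 403.0]
0.015 [286.0, 441.0] [301.0, 440.0] [283.0, 477.0] [279.0, 404.0]
0.02 [279.0, 441.0] [295.0, 440.0] [277.0, 478.0] [273.0, 404.0]
lid edge [281.0, 266.0] [344.0, 586.0] [309.0, 408.0] [308.0, 415.0]
Rfront [200.0, 455.0]
```

View pics/s4c.png

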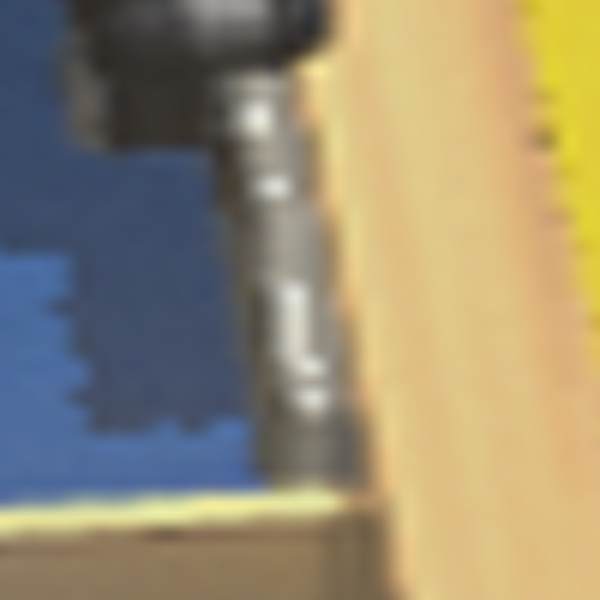

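The lid's front edge also sits about 12 mm nearer than my frame predicts. So the rim I measured is at case x -73, not -85, and the left drawer is home: true TCP x is about -97 mm, and the stop was felt. On to the right drawer.

```bash
python3 -m handwheel '[{"fingers":1,"tx":2,"ty":0,"tz":0,"turn":0},{"fingers":1,"tx":5,"ty":0,"tz":0,"turn":0},{"fingers":1,"tx":8,"ty":0,"tz":0,"turn":0},{"fingers":1,"tx":10,"ty":0,"tz":0,"turn":0},{"fingers":1,"tx":10.5,"ty":0,"tz":0,"turn":0},{"fingers":1,"tx":10.5,"ty":-2,"tz":0,"turn":0},{"fingers":1,"tx":10.5,"ty":-5,"tz":0,"turn":0},{"fingers":1,"tx":10.5,"ty":-8,"tz":0,"turn":0},{"fingers":1,"tx":10.5,"ty":-11,"tz":0,"turn":0},{"fingers":1,"tx":10.5,"ty":-13.5,"tz":0,"turn":0},{"fingers":1,"tx":10.5,"ty":-14.7,"tz":0,"turn":0},{"fingers":1,"tx":10.5,"ty":-14.7,"tz":0,"turn":0},{"fingers":1,"tx":10.5,"ty":-14.7,"tz":0,"turn":0}]'
python3 -c "from h import *;st()"
```

```text
time: 9.6
eef_pos: [0.449, -0.0578, 0.0438]
tcp_rot: [0.002, 0.083, 0.997, -0.0]
force: [-0.7, -1.1, -0.1]
finger_gap: 0.002
grip_force: 0.0
t 9.6 case mm [-209.5  -74.2   43.8] toolx vs -X -0.002 F [-0.7 -1.1 -0.1] gap 0.002157238021287368 q [-0.28  0.43  2.02  0.    0.69 -1.68]
```

```bash
python3 -m handwheel '[{"fingers":1,"tx":-1,"ty":0,"tz":0,"turn":0},{"fingers":1,"tx":-1.8,"ty":0,"tz":0,"turn":0},{"fingers":1,"tx":-2.4,"ty":0,"tz":0,"turn":0},{"fingers":1,"tx":-3,"ty":0,"tz":0,"turn":0},{"fingers":1,"tx":-3.6,"ty":0,"tz":0,"turn":0},{"fingers":1,"tx":-4.2,"ty":0,"tz":0,"turn":0},{"fingers":1,"tx":-4.8,"ty":0,"tz":0,"turn":0},{"fingers":1,"tx":-5.4,"ty":0,"tz":0,"turn":0},{"fingers":1,"tx":-6,"ty":0,"tz":0,"turn":0},{"fingers":1,"tx":-6.6,"ty":0,"tz":0,"turn":0},{"fingers":1,"tx":-7.2,"ty":0,"tz":0,"turn":0},{"fingers":1,"tx":-7.8,"ty":0,"tz":0,"turn":0},{"fingers":1,"tx":-8.4,"ty":0,"tz":0,"turn":0},{"fingers":1,"tx":-8.9,"ty":0,"tz":0,"turn":0},{"fingers":1,"tx":-9.3,"ty":0,"tz":0,"turn":0},{"fingers":1,"tx":-9.7,"ty":0,"tz":0,"turn":0},{"fingers":1,"tx":-10,"ty":0,"tz":0,"turn":0},{"fingers":1,"tx":-10.2,"ty":0,"tz":0,"turn":0},{"fingers":1,"tx":-10.3,"ty":0,"tz":0,"turn":0}]'
python3 -c "from h import *;st()"
```

```text
time: 11.18
eef_pos: [0.5455, -0.0729, 0.0428]
tcp_rot: [-0.003, 0.082, 0.997, 0.0]
force: [-10.4, 0.1, 2.8]
finger_gap: -0.005
grip_force: 0.0
t 11.1833 case mm [-111.8  -73.3   42.8] toolx vs -X -0.0 F [-10.4   0.1   2.8] gap -0.004942965447161048 q [-0.26  0.53  1.79 -0.    0.82 -1.66]
```

```bash
python3 -m handwheel '[{"fingers":1,"tx":-0.2,"ty":0,"tz":0,"turn":0},{"fingers":1,"tx":-0.4,"ty":0,"tz":0,"turn":0},{"fingers":1,"tx":-0.4,"ty":0,"tz":0,"turn":0}]'
python3 -c "from h import *;st()"
python3 -m handwheel '[{"fingers":1,"tx":1,"ty":0,"tz":0,"turn":0},{"fingers":1,"tx":3,"ty":0,"tz":0,"turn":0},{"fingers":1,"tx":6,"ty":0,"tz":0,"turn":0},{"fingers":1,"tx":7,"ty":0,"tz":-3,"turn":0},{"fingers":1,"tx":7,"ty":0,"tz":-7,"turn":0},{"fingers":1,"tx":7,"ty":0,"tz":-11,"turn":0},{"fingers":1,"tx":7,"ty":3,"tz":-15,"turn":0},{"fingers":1,"tx":7,"ty":6,"tz":-18,"turn":0},{"fingers":1,"tx":7,"ty":9,"tz":-20,"turn":0},{"fingers":1,"tx":7,"ty":12,"tz":-20,"turn":0},{"fingers":1,"tx":7,"ty":16,"tz":-20,"turn":0},{"fingers":1,"tx":7,"ty":20,"tz":-20,"turn":0},{"fingers":1,"tx":7,"ty":24,"tz":-20,"turn":0},{"fingers":1,"tx":7,"ty":28,"tz":-20,"turn":0},{"fingers":1,"tx":7,"ty":31,"tz":-20,"turn":0},{"fingers":1,"tx":7,"ty":34,"tz":-20,"turn":0},{"fingers":1,"tx":7,"ty":36,"tz":-20,"turn":0},{"fingers":1,"tx":7,"ty":36,"tz":-20,"turn":0}]'
python3 - <<'E'
from h import *
st()
s=ctrl.snapshot("side")[100:300,230:450];t=ctrl.snapshot("top")[100:310,180:480]
cv2.imwrite("pics/s5.png",cv2.resize(s,None,fx=3,fy=3,interpolation=cv2.INTER_CUBIC));cv2.imwrite("pics/t5.png",cv2.resize(t,None,fx=2.5,fy=2.5,interpolation=cv2.INTER_CUBIC))
E
```

```text
time: 11.43
eef_pos: [0.5453, -0.0727, 0.0419]
tcp_rot: [-0.006, 0.083, 0.997, 0.001]
force: [-14.5, -0.4, 3.7]
finger_gap: 0.001
grip_force: 0.0
t 11.4333 case mm [-112.   -73.1   41.9] toolx vs -X -0.0 F [-14.5  -0.4   3.7] gap 0.0012242651153668558 q [-0.26  0.53  1.79 -0.    0.83 -1.66]
time: 12.93
eef_pos: [0.5433, 0.2972, 0.2437]
tcp_rot: [0.001, 0.081, 0.997, 0.002]
force: [0.4, 0.2, -0.1]
finger_gap: 0.002
grip_force: 0.0
t 12.9333 case mm [-174.7  291.4  243.7] toolx vs -X 0.003 F [ 0.4  0.2 -0.1] gap 0.0016704901040902678 q [ 0.39  0.37  1.45  0.    1.31 -1.02]
```

View pics/s5.png

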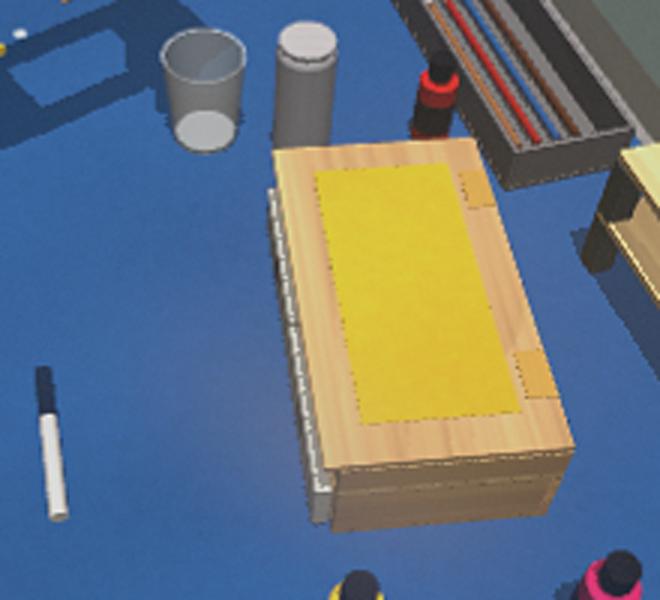

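Both drawer fronts are flush and in line, from (272,190) to (320,520) in the crop. The lid lies flat on the rim, and the cup, can, bottles and marker are where they started. The arm is clear, so I'll hand in.

```bash
python3 -c "from cell import ctrl;print(ctrl.hand_in())"
```

```text
the job is handed in; nothing more can be done
None
```

I pushed both drawers to their end stops and the lid flat shut, and in the last picture every bystander I could see stood where it started; I handed the job in at about 13 s, and no verdict came back.

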